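# Clamp a work pallet with the fold-out crank

## Robot

A 6-joint arm with a two-finger parallel gripper is mounted at the origin on a cart in front of the work surface, level with it; the furniture and walls round the work are solid. World frame = base frame: x ahead of the robot, y to its left, z up, the work surface at z = 0. Lengths are in mm, angles in rad, forces in N, time in s.
With the tool pointing down it reaches from about 375 to 750 mm from the base axis. Payload 9 kg.
Tool frame: the origin (TCP) lies midway between the tips of the shut fingers; the grasp point (between the pads) lies 19 mm behind it (arm.grip_point_offset is the distance from the TCP to the grasp point, in mm); z points along the fingers, y is the line along which they close (so a half turn about z gives the same grasp; the last joint's range is limited). The gripper opens to 85 mm and grips with 20 to 120 N. Pads are 22 mm wide; open, the fingers measure 114 mm over their backs; the gripper's body (76 mm by 85 mm) begins 54 mm behind the grasp point. The pads swing forward as they close: fully open they stand 13 mm farther back than shut.
Start: joints at [-1.327, 0.104, 0.097, 1.564, 0, 1.353], TCP at [267.35, -537.178, 231.331] pointing down, gripper open.
Joint ranges: [-2.99, 2.99], [-0.84, 1.86], [-1.1, 1.16], [-1.84, 2.11], [-1.51, 1.56], [-3.14, 3.14]. Speed limits (rad/s): [2.22, 2.22, 2.57, 3.14, 3.14, 3.14].

## Interface

Orientations are given as a unit quaternion [w, x, y, z].
In Python, from station import arm, cams gives the robot as it stands.
- The arm moves only by the shell command python3 -m pendant 'ROWS' [FORCE]. ROWS is JSON, a list that holds one entry, the list of rows, each a list of 7 numbers: the turn, a rotation vector about the tool's x, y, z in degrees, then the shift along the tool's x, y, z in mm, then the opening in per cent of the stroke, from 0 (shut) to 100 (fully open). A call has 1 to 10 rows; each row shifts and turns the commanded pose from where the row before left it, along the tool's axes as they then stand; what a row does not reach is not made up. A row lasts 1/10 s, in which the tool goes at most 50 mm and 8.59 degrees, less where a joint would pass 70% of its speed; a pose out of reach is approached as far as the arm can. A call with a gripper value outside its range is refused whole. The fingers move at their own pace and stop on an object; FORCE is the grip in N (left out, the last holds). Time passes only in rows, so rows that do not move let the fingers close. It gives the time, the measured TCP pose, the force, the opening and the grip force at its end, in the units of the state.
- arm.state(): the state, without advancing time (a new reading comes with each control period).
- cams.read_camera(name): name is "scene" or "top" or "wrist"; returns (picture, depth): 384x512x3 uint8, red, green, blue; 384x512 float32, mm along the optical axis (not along the pixel's ray), 0 where there is no reading.
- cams.camera_model(name): a dict with "fx", "fy", "cx", "cy" (pixels), "origin" and "attitude" of the camera in the world. Camera axes: x right, y down, z forward; pixel columns grow to the right and rows downward; lengths in mm; the calibration is good to about 2 mm. A picture is of the moment at which its call begins: read the wrist's pose just before it. camera_model takes no time and is no camera call; for the wrist camera it gives the pose at the moment of the call.
- arm.close_job(): hands the job in; it is judged then, once.
The state is a dict: "time": time; "joint_pos": joint angles; "joint_velocities": joint speeds; "joint_efforts": joint torques, N m; "eef_pos": TCP position; "tcp_rot": TCP orientation; "wrist_force": force on the tool from outside, world axes, zero at the start; "ft_torque": the same for the moment, N m; "grip_width": finger opening in mm; "grasp_force": force on a finger pad.
Only numpy, scipy, OpenCV 4.12 (cv2) and the standard library are available. Lean on these libraries where they do the work, as an engineer would, in place of code of your own. Each camera call takes 0.05 s, during which the arm holds its last target. There are 200 camera calls.

## Task

Fold out the crank handle of the pallet clamp until it stands upright, and turn the crank clockwise until the jaw holds the work pallet firmly and squarely against the fence's stop bar, with about 30 N and never more than 60 N. Then fold the handle down flat again, so that nothing stands in the way over the clamped pallet. Leave the things around the clamp alone.

Things in the scene. Friction and masses are not known exactly. Their poses are not given: they have to be found in the camera images.
- clamp: the pallet clamp, screwed to the bench: aluminium base plate 210 x 410 x 12 mm. Origin under the plate at its underside; its y axis is the clamping direction, from the crank's gear head (grey housing, top 62 mm up, at y = -180 to -100 mm) towards the fence. It does not move.
- crank_axis (a point): point on the upright axis of the crank, over the gear head, 92 mm above the bench (the height of the handle's hinge)
- handle_hinge (a point): middle of the handle's hinge pin, at the outer end of the steel crank arm (13 mm wide, 8 mm thick, top 80 mm above the bench), 55 mm from the crank axis and 92 mm above the bench; it goes round with the crank. The pin is level and square to the arm
- handle_grip (a point): point on the handle's centre line 38 mm from the hinge. The black sleeve, 18 mm thick, runs from 10 to 58 mm from the hinge and spins freely on its rod, so a gripper can keep its direction going round. Folded, the handle lies along the crank arm, 3 mm above it, free end over the crank axis; unfolded, it stands upright over the hinge, top 150 mm above the bench
- handle (a joint): fold angle of the handle, rad: 0 folded down flat on the arm, 1.571 fully out, upright (stop). A stiff hinge (about 0.06 N m): the handle stays where it is left. It starts between 0 and 0.12
- crank (a joint): crank angle, rad, growing clockwise seen from above; starts at -0.8 to 0.8; 3 to 9 rad close the clamp, 8 mm of jaw travel per rad. Stays where left, also under load. Friction 0.36 N m: 6 to 7 N at the handle turn it while the jaw is free; each newton of clamping adds 0.145 N (30 N: 4.4 N more). Once the pallet is seated the clamping force grows by about 300 N per rad (the rubber jaw face gives)
- jaw: the moving jaw, aluminium bar 184 mm wide with a black rubber face 178 mm wide (2 to 23 mm above the plate, gives 1 mm for 40 N); origin on the plate (12 mm above the bench) under the middle of the rubber face, which looks along its +y to the pallet. It slides along the clamp's y; the face stands at y = -45 mm + 8 mm x crank angle in the clamp's frame
- fence: fixed fence, aluminium bar 184 x 24 x 30 mm screwed on, centred across the plate, where the last job needed it; origin at its underside, middle; its face, 12 mm to -y of the origin, looks at the pallet. Before that face two set screws hold a steel stop bar (150 mm wide, 5 mm thick, 4 to 20 mm above the plate) with 1 to 7 mm between bar and fence (not measured). The pallet seats on the bar
- pallet: work pallet with circuit boards, 155 x 200 mm, side rails 19 mm high, 0.36 to 0.72 kg, lying loose on the plate between jaw and fence and a little askew; origin at its underside near the middle; its own +x edge (77 mm from the origin) faces the fence, its -x edge (78 mm) the jaw. It has some 3 to 20 mm of play to the stop bar at first
- cleaner: round black tip cleaning pot, 72 mm wide, 55 mm high, beside the gear head; origin at its underside; leave it alone
- cutters: side cutters, 48 x 111 x 12 mm, lying before the plate; origin at the underside; leave them alone
- tweezers: steel tweezers, 15 x 129 x 9 mm, lying before the plate; origin at the underside; leave them alone

How it is judged (in metres and radians):
On the way, in this order (a step that is already met when the one before it is completed fails the run):
1. the handle is folded out upright while the jaw still stands open (value of joint handle above 1.35 rad and distance of jaw from where it was at the start of the episode below 0.012 m and contact force between jaw and pallet below 1 N), for 0.1 s.
2. with the handle out, the crank is turned until the pallet is clamped against the fence's stop bar with 15 N or more (value of joint handle above 1.1 rad and contact force between jaw and pallet above 15 N and contact force between fence and pallet above 10 N), for 0.3 s.
At the end, for the whole second after the job is handed in: The jaw presses the pallet with 15 to 60 N, the pallet bears on the fence with 10 N or more, square to it within 0.03 rad, flat on the plate (raised less than 5 mm) and at rest, and the handle is folded down to within 0.15 rad of flat (contact force between jaw and pallet between 15 and 60 N and contact force between fence and pallet above 10 N and angle between the x axis of pallet and the y axis of fence, either way round below 0.03 rad and value of joint handle below 0.15 rad and linear speed of pallet below 0.01 m/s and height (world z) of pallet below 0.017 m); the robot touches nothing.
It fails at once if the pallet is squeezed with more than 60 N (contact force between jaw and pallet above 60 N).
It fails at once if the tip cleaning pot is moved more than 20 mm (distance of cleaner from where it was at the start of the episode above 0.02 m).
It fails at once if the side cutters are moved more than 20 mm (distance of cutters from where it was at the start of the episode above 0.02 m).
It fails at once if the tweezers are moved more than 20 mm (distance of tweezers from where it was at the start of the episode above 0.02 m).
It also fails if it takes over 72 s, if anything falls off the work surface, if the arm or the gripper's body presses on something with over 40 N, if the wrist force passes 120 N, or if a joint passes its speed limit or range.

## Working session

There is one attempt and no reset: what is moved stays moved. The work goes in short steps, Python scripts to look and compute and a shell command to move; the robot and the scene stay as the last step left them, time stands still between calls to the robot, and variables do not carry over. Pictures are saved under pics/ and viewed, at most 10 in all, crops included, and the job is handed in when it is done.

```bash
mkdir -p pics; ls
cat > h.py <<'E'
import numpy as np, cv2
from station import arm, cams
from scipy.spatial.transform import Rotation as R
def rot(q): return R.from_quat([q[1],q[2],q[3],q[0]])
def snap(n):
    m=cams.camera_model(n); p,d=cams.read_camera(n); np.savez('pics/'+n+'.npz',p=p,d=d); return p,d,m
def world(m,d,u,v,r=1,z=None):
    A=m['attitude']; A=np.array(A); A=rot(A).as_matrix() if A.size==4 else A.reshape(3,3)
    o=np.array(m['origin']); ray=np.array([(u-m['cx'])/m['fx'],(v-m['cy'])/m['fy'],1])
    if z is not None:
        w=A@ray; return o+w*(z-o[2])/w[2]
    w=d[int(v)-r:int(v)+r+1,int(u)-r:int(u)+r+1]; w=w[w>0]
    return o+A@(ray*np.median(w))
E
python3 - <<'E'
from h import *
for n in ['top','scene']:
    p,d,m=snap(n); print(n,m)
    cv2.imwrite(f'pics/{n}0.png',cv2.resize(p[:,:,::-1],(800,600),interpolation=cv2.INTER_CUBIC))
print(arm.state())
E
```

```text
pics
top {'fx': 476.79372573197594, 'fy': 476.79372573197594, 'cx': 266.2627402055498, 'cy': 199.07480261945472, 'origin': array([ 369.98484278,   15.74022429, 1120.52438003]), 'attitude': array([-0.05361145,  0.71449876, -0.69622077,  0.04351993])}
scene {'fx': 475.207429787532, 'fy': 475.207429787532, 'cx': 251.88742414185677, 'cy': 184.8501460570649, 'origin': array([ -47.55486848, -821.39316893,  643.07688443]), 'attitude': array([-0.48070499,  0.82890612, -0.24385803,  0.14956809])}
{'time': 0.1, 'joint_pos': array([-1.32671962e+00,  1.04604852e-01,  9.65577215e-02,  1.56389853e+00,
        4.77723973e-06,  1.35313123e+00]), 'joint_velocities': array([-1.29985236e-03, -1.32557100e-03,  2.16379134e-03,  7.49074512e-05,
       -1.60212996e-03, -6.23311292e-04]), 'joint_efforts': array([ 6.46944143e-03, -5.58208930e+01,  5.04719853e+01,  1.31531671e-02,
       -2.69984403e-04, -1.38673107e-05]), 'eef_pos': array([ 267.26149284, -536.86326387,  230.62630215]), 'tcp_rot': array([-5.74646966e-04,  9.73467320e-01,  2.28825363e-01, -5.20028941e-06]), 'wrist_force': array([-0.01074598, -1.42438422, -0.11016826]), 'ft_torque': array([-0.00257827,  0.01847695,  0.02700056]), 'grasp_force': 0.0, 'grip_width': 85.76797778022676}
```

View pics/top0.png

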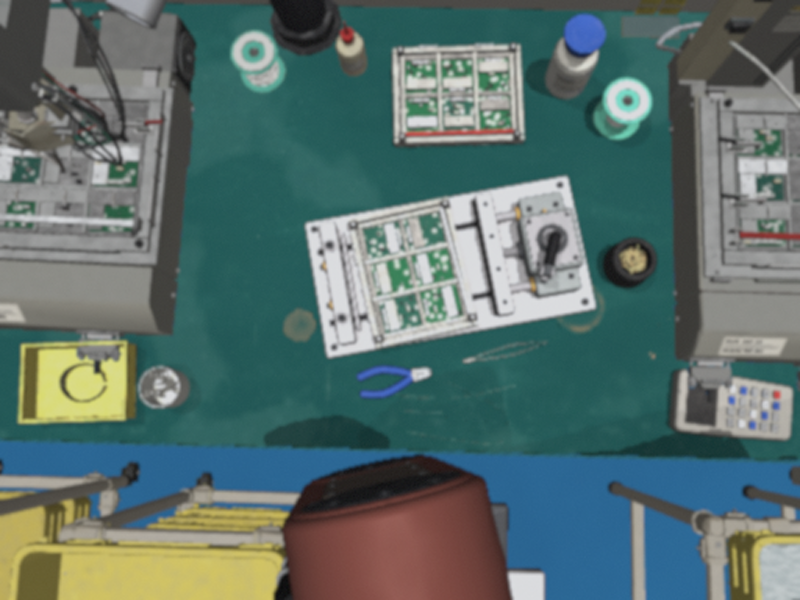

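View pics/scene0.png

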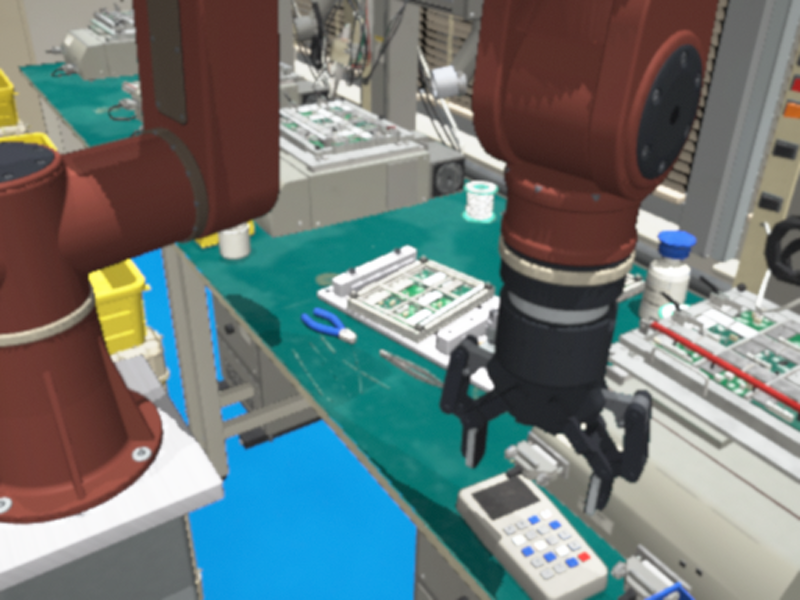

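The top view shows the plate corners at (307,222), (568,178), (595,307) and (328,355). The gear head is near (550,245), with the folded handle running from about (552,237) to (547,275). The pot is at (630,262), and the cutters and tweezers lie below the plate.

Run:
```python
from h import *
z=np.load('pics/top.npz'); p,d=z['p'],z['d']; m=cams.camera_model('top')
s=1.5625
c=[world(m,d,u/s,v/s,z=12)[:2] for u,v in [(307,222),(568,178),(595,307),(328,355)]]
c=np.array(c);print(c.round(1)); 
yax=(c[0]-c[1]+c[3]-c[2]); yax/=np.linalg.norm(yax); print('clamp y',yax, 'centre',c.mean(0), 'lens',np.linalg.norm(c[0]-c[1]),np.linalg.norm(c[1]-c[2]))
print('pot',world(m,d,632/s,262/s), world(m,d,632/s,250/s))
for u,v in [(552,237),(550,255),(546,275)]: print(world(m,d,u/s,v/s,z=95), world(m,d,u/s,v/s))
u0,v0=int(500/s),int(180/s)
cv2.imwrite('pics/c1.png',cv2.resize(p[v0:v0+90,u0:u0+110,::-1],(770,630),interpolation=cv2.INTER_CUBIC)[:600]); print(u0,v0)
```

```text
[[ 656.5  204.2]
 [ 735.3 -194.2]
 [ 536.  -234.4]
 [ 453.7  163.2]]
clamp y [-0.19836643  0.98012793] centre [595.35910233 -15.29556366] lens 406.1266997911988 203.29450190818613
pot [ 598.60538501 -280.7853668    47.12866501] [ 615.82324831 -280.15372216   50.24690942]
[ 621.52992913 -155.98178635   95.        ] [ 620.36463172 -155.18627404   99.75080202]
[ 595.63849647 -153.23249823   95.        ] [ 594.50627377 -152.38467348  100.14559355]
[ 567.01188411 -147.72330938   95.        ] [ 566.88162673 -147.61524132   95.67798872]
320 115
```

View pics/c1.png

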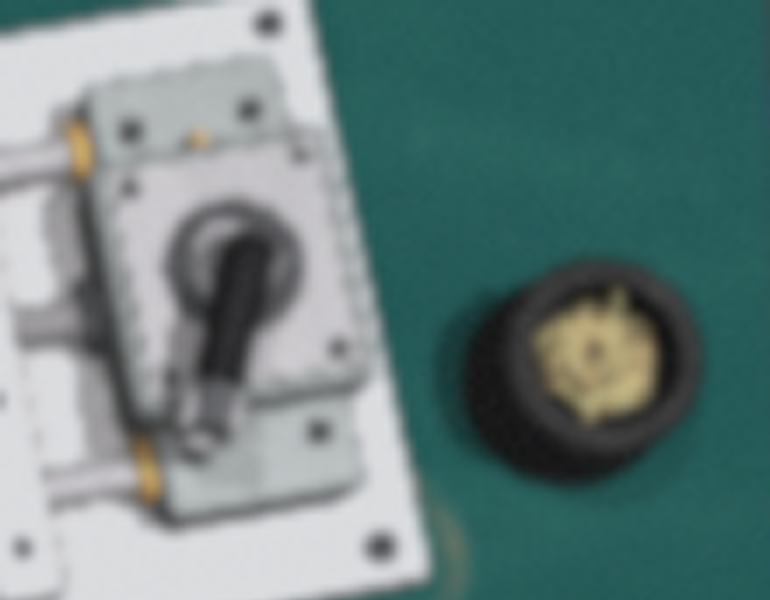

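The crop shows the hinge end at about (203,425), which is full-image pixel (349,175.7). The black sleeve runs up to (247,240), over the round hub. I'll move above the crank and look with the wrist camera.

```bash
python3 -m pendant '[[[0,0,0,38,-16.5,-6,100],[0,0,0,38,-16.5,-6,100],[0,0,0,38,-16.5,-6,100],[0,0,0,38,-16.5,-6,100],[0,0,0,38,-16.5,-6,100],[0,0,0,38,-16.5,-6,100],[0,0,0,38,-16.5,-6,100],[0,0,0,38,-16.5,-6,100],[0,0,0,38,-16.5,-6,100],[0,0,0,38,-16.5,-6,100]]]'
python3 -m pendant '[[[0,0,0,38,-16.5,-6,100],[0,0,0,38,-16.5,-6,100],[0,0,-8.5,0,0,0,100],[0,0,-8.5,0,0,0,100],[0,0,-8.5,0,0,0,100],[0,0,-8.5,0,0,0,100],[0,0,-8.5,0,0,0,100],[0,0,-8.5,0,0,0,100],[0,0,-8.5,0,0,0,100],[0,0,-8.5,0,0,0,100]]]'
python3 -m pendant '[[[0,0,-8.5,0,0,0,100],[0,0,-8.5,0,0,0,100],[0,0,-8.5,0,0,0,100],[0,0,-8.5,0,0,0,100],[0,0,-8.5,0,0,0,100],[0,0,-8.5,0,0,0,100],[0,0,-8.5,0,0,0,100],[0,0,-8.5,0,0,0,100],[0,0,-8.5,0,0,0,100],[0,0,-8.5,0,0,0,100]]]'
python3 - <<'E'
from h import *
p,d,m=snap('wrist'); print(m)
cv2.imwrite('pics/w1.png',cv2.resize(p[:,:,::-1],(800,600),interpolation=cv2.INTER_CUBIC))
s=arm.state(); print(s['eef_pos'],s['tcp_rot'],s['joint_pos'],s['wrist_force'])
E
```

```text
time: 1.1
eef_pos: [534.8, -218.5, 291.2]
tcp_rot: [-0.0, 0.973, 0.229, -0.0]
wrist_force: [0.4, -0.4, -0.1]
grip_width: 85.4
grasp_force: 0.0
time: 2.1
eef_pos: [587.2, -156.7, 302.8]
tcp_rot: [-0.0, 0.677, 0.736, -0.0]
wrist_force: [-0.3, 0.1, -0.4]
grip_width: 85.2
grasp_force: 0.0
time: 3.1
eef_pos: [587.2, -156.7, 302.8]
tcp_rot: [-0.0, 0.002, 1.0, 0.0]
wrist_force: [-0.5, -1.4, -0.1]
grip_width: 85.6
grasp_force: 0.0
{'fx': 310.2486596883686, 'fy': 310.2486596883686, 'cx': 257.4049040896359, 'cy': 189.55165518575322, 'origin': array([ 518.65609574, -156.17104768,  444.69481249]), 'attitude': array([0.09582521, 0.70165318, 0.6994226 , 0.09647991])}
[ 587.22875734 -156.68387321  302.8294118 ] [-3.62313029e-04 -2.91997308e-03  9.99995662e-01  1.38865730e-04] [-4.75587899e-01  1.60948697e-01  2.89662797e-01  1.70028155e+00
 -8.71203118e-05 -4.81427820e-01] [-0.87313752  0.50977162 -0.20698753]
```

View pics/w1.png

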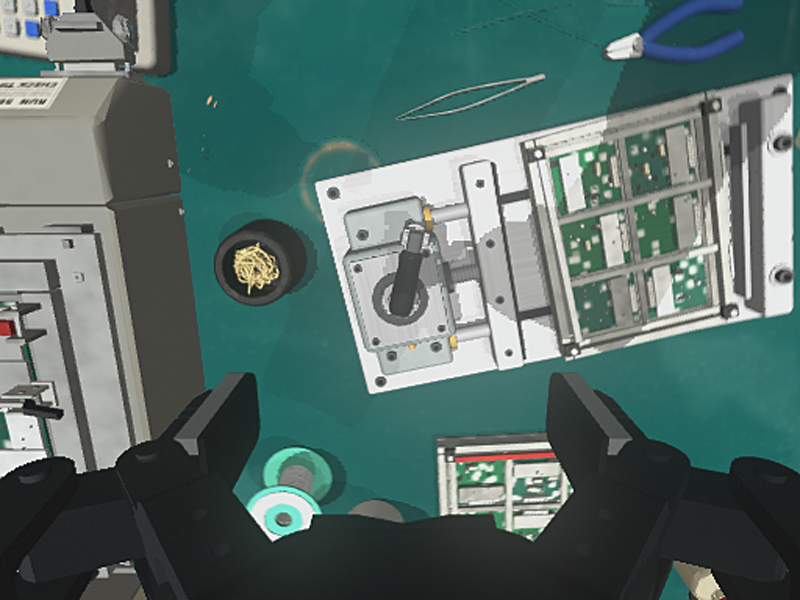

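The wrist view shows the handle from its hinge end at about (417,232) to its free end at (402,312), with the hub at (400,300). I'll enlarge that area.

Run:
```python
from h import *
z=np.load('pics/wrist.npz'); p=z['p']
cv2.imwrite('pics/c2.png',cv2.resize(p[120:220,210:310,::-1],(600,600),interpolation=cv2.INTER_CUBIC))
```

```text
(no output)
```

View pics/c2.png

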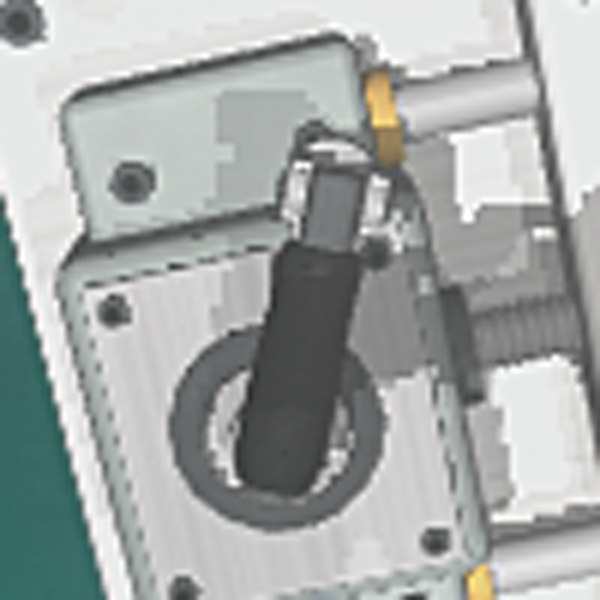

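Run:
```python
from h import *
z=np.load('pics/wrist.npz'); p,d=z['p'],z['d']; m=cams.camera_model('wrist')
f=lambda u,v:(210+u/6,120+v/6)
for n,c,h in [('hinge',(337,195),92),('slv0',(319,248),95),('slvmid',(300,365),95),('slv1',(282,480),95),('ring',(278,425),64),('ringedge',(350,425),64),('corner plate',0,12)]:
    if c==0: continue
    u,v=f(*c); print(n,world(m,d,u,v,z=h).round(1),world(m,d,u,v,r=0).round(1))
for c in [(317,180),(381,76),(769,75)]: print(world(m,d,c[0]/1.5625,c[1]/1.5625,z=12).round(1))
print(world(m,d,370/1.5625,393/1.5625,z=12).round(1))
```

```text
hinge [ 573.3 -146.    92. ] [ 572.7 -146.1   95.8]
slv0 [ 583.  -149.4   95. ] [ 582.5 -149.4   97.7]
slvmid [ 606.  -152.8   95. ] [ 604.8 -152.8   99.6]
slv1 [ 629.3 -156.1   95. ] [ 627.2 -156.1  101.7]
ring [ 626.9 -157.    64. ] [ 616.1 -157.   101.9]
ringedge [ 626.8 -141.7   64. ] [ 625.2 -141.9   69.6]
[ 535.4 -230.1   12. ]
[ 451.8 -174.1   12. ]
[449.  145.1  12. ]
[ 738.6 -186.5   12. ]
```

```bash
python3 -m pendant '[[[0,0,5,-11,3.8,40,100],[0,0,5,-11,3.8,40,100],[0,0,0,0,0,40,100],[0,0,0,0,0,40,100],[0,0,0,0,0,30,100],[0,0,0,0,0,20,100],[0,0,0,0,0,11,100],[0,0,0,0,0,0,100]]]' 20
python3 - <<'E'
from h import *
p,d,m=snap('wrist')
cv2.imwrite('pics/w2.png',cv2.resize(p[:,:,::-1],(800,600),interpolation=cv2.INTER_CUBIC))
E
```

```text
time: 3.95
eef_pos: [608.7, -149.9, 80.6]
tcp_rot: [-0.001, 0.093, 0.996, 0.0]
wrist_force: [-0.2, -0.5, -0.4]
grip_width: 85.4
grasp_force: 0.0
```

View pics/w2.png

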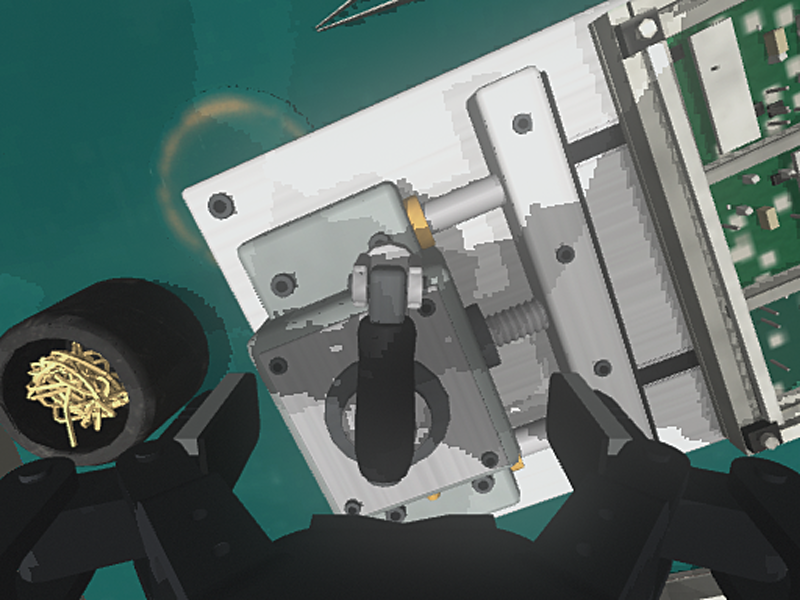

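The sleeve stands upright in the image, from (387,325) to (386,480), so the tool is aligned with it. The finger mid-line is at about x=404, so a few mm of sideways correction is needed.

Run:
```python
from h import *
z=np.load('pics/wrist.npz'); p,d=z['p'],z['d']; m=cams.camera_model('wrist'); s=arm.state(); T=rot(s['tcp_rot'])
k=1.5625
for n,c,h in [('hinge',(387,283),96),('slv0',(387,325),98),('mid',(387,400),100),('slv1',(386,483),100),('ring',(391,408),66)]:
    w=world(m,d,c[0]/k,c[1]/k,z=h); w2=world(m,d,c[0]/k,c[1]/k)
    print(n,w.round(1),w2.round(1),T.inv().apply(w2-s['eef_pos']).round(1))
```

```text
hinge [ 572.9 -147.2   96. ] [ 572.6 -147.1   97.4] [ 36.9  -3.7 -15.2]
slv0 [ 584.1 -149.3   98. ] [ 583.6 -149.2   99.5] [ 25.6  -3.7 -17.2]
mid [ 605.5 -153.5  100. ] [ 604.3 -153.2  102.2] [  4.6  -3.8 -19.9]
slv1 [ 632.2 -159.   100. ] [ 631.4 -158.8  101.1] [-23.1  -4.4 -18.8]
ring [ 626.2 -157.1   66. ] [ 606.9 -152.5  102.4] [  2.2  -2.7 -20.1]
```

```bash
python3 -m pendant '[[[0,0,0,-1,-3.8,2,100],[0,0,0,0,0,0,40],[0,0,0,0,0,0,15],[0,0,0,0,0,0,10],[0,0,0,0,0,0,10],[0,0,0,0,0,0,10],[0,0,0,0,0,0,10],[0,0,0,0,0,0,10]]]' 20
```

```text
time: 4.8
eef_pos: [610.1, -154.9, 80.5]
tcp_rot: [0.0, 0.092, 0.996, -0.001]
wrist_force: [-0.4, -5.7, 1.9]
grip_width: 17.3
grasp_force: 22.7
```

```bash
python3 -m pendant '[[[0,0,0,0.9,0,-5.6,10],[0,0,0,1.7,0,-5.5,10],[0,0,0,2.5,0,-5,10],[0,0,0,3.2,0,-4.8,10],[0,0,0,3.9,0,-4.1,10],[0,0,0,4.5,0,-3.6,10],[0,0,0,0,0,0,10]]]'
python3 -m pendant '[[[0,0,0,5,0,-2.8,10],[0,0,0,5.3,0,-2,10],[0,0,0,5.4,0,-1.2,10],[0,0,0,5.5,0,-0.4,10],[0,0,0,0,0,0,10]]]'
python3 - <<'E'
from h import *
p,d,m=snap('scene'); s=1.5625
cv2.imwrite('pics/s2.png',cv2.resize(p[150:250,260:370,::-1],(770,700),interpolation=cv2.INTER_CUBIC)[:600])
E
```

```text
time: 5.5
eef_pos: [593.1, -151.4, 108.8]
tcp_rot: [-0.0, 0.092, 0.996, -0.0]
wrist_force: [-1.7, -5.1, -1.3]
grip_width: 17.0
grasp_force: 20.3
time: 6.0
eef_pos: [573.4, -147.6, 116.1]
tcp_rot: [0.001, 0.092, 0.996, -0.0]
wrist_force: [2.4, -3.1, 1.4]
grip_width: 16.3
grasp_force: 19.9
```

View pics/s2.png

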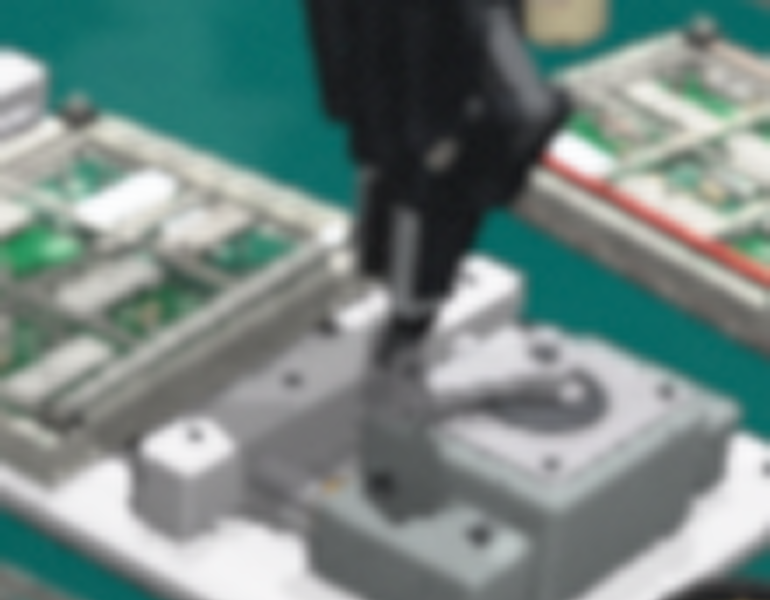

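The handle now stands upright in the grip. Next is cranking clockwise, first 2 rad, checking the forces.

```bash
python3 -m pendant '[[[0,0,0,-1.1,10.8,0,10],[0,0,0,-3.2,10.4,0,10],[0,0,0,-5.2,9.5,0,10],[0,0,0,-7,8.3,0,10],[0,0,0,-8.5,6.8,0,10]]]'
python3 -m pendant '[[[0,0,0,-9.7,4.9,0,10],[0,0,0,-10.5,2.9,0,10],[0,0,0,-10.9,0.8,0,10],[0,0,0,-10.8,-1.4,0,10],[0,0,0,-10.3,-3.5,0,10]]]'
cat >> h.py <<'E'
C=np.array([626.3,-157.3])
def crank():
    s=arm.state(); q=s['eef_pos'][:2]-C; a=np.arctan2(q[1],q[0]); t=np.array([np.sin(a),-np.cos(a)]); f=s['wrist_force'][:2]
    ph=(np.radians(169.4)-a)%(2*np.pi)
    print('t',s['time'],'phi',ph.round(3),'r',np.linalg.norm(q).round(1),'z',s['eef_pos'][2].round(1),'Ft',(-f@t).round(2),'Fr',(f@q/np.linalg.norm(q)).round(2),'fz',s['wrist_force'][2].round(2),'grip',s['grip_width'].round(1))
E
python3 - <<'E'
from h import *
crank(); p,d,m=snap('top'); crank()
cv2.imwrite('pics/t3.png',cv2.resize(p[110:230,190:390,::-1],(800,480),interpolation=cv2.INTER_CUBIC))
E
```

```text
time: 6.55
eef_pos: [604.5, -106.0, 115.2]
tcp_rot: [-0.002, 0.092, 0.996, 0.0]
wrist_force: [-5.3, -1.7, 3.8]
grip_width: 8.5
grasp_force: 3.6
time: 7.05
eef_pos: [656.7, -110.8, 114.8]
tcp_rot: [-0.002, 0.091, 0.996, 0.001]
wrist_force: [-6.0, 5.2, 3.1]
grip_width: 8.6
grasp_force: 4.1Traceback (most recent call last):
  File "<stdin>", line 2, in <module>
  File "h.py", line 18, in crank
    print('t',s['time'],'phi',ph.round(3),'r',np.linalg.norm(q).round(1),'z',s['eef_pos'][2].round(1),'Ft',(-f@t).round(2),'Fr',(f@q/np.linalg.norm(q)).round(2),'fz',s['wrist_force'][2].round(2),'grip',s['grip_width'].round(1))
                                                                                                                                                                                                          ^^^^^^^^^^^^^^^^^^^^^
AttributeError: 'float' object has no attribute 'round'
```

```bash
sed -i "s/s\['grip_width'\].round(1)/round(s['grip_width'],1)/" h.py
python3 - <<'E'
from h import *
crank(); p,d,m=snap('wrist'); t,_,_=snap('top'); s,_,_=snap('scene')
a=cv2.resize(p[120:384,90:410],(400,330),interpolation=cv2.INTER_CUBIC)
b=cv2.resize(t[110:215,200:390],(400,221),interpolation=cv2.INTER_CUBIC)
c=cv2.resize(s[120:250,270:390],(400,433),interpolation=cv2.INTER_CUBIC)
im=np.zeros((600,800,3),np.uint8); im[:330,:400]=a; im[340:561,:400]=b; im[:433,400:]=c
cv2.imwrite('pics/m3.png',im[:,:,::-1])
E
```

```text
t 7.05 phi 1.964 r 55.6 z 114.8 Ft 7.85 Fr 1.05 fz 3.12 grip 8.6
```

View pics/m3.png

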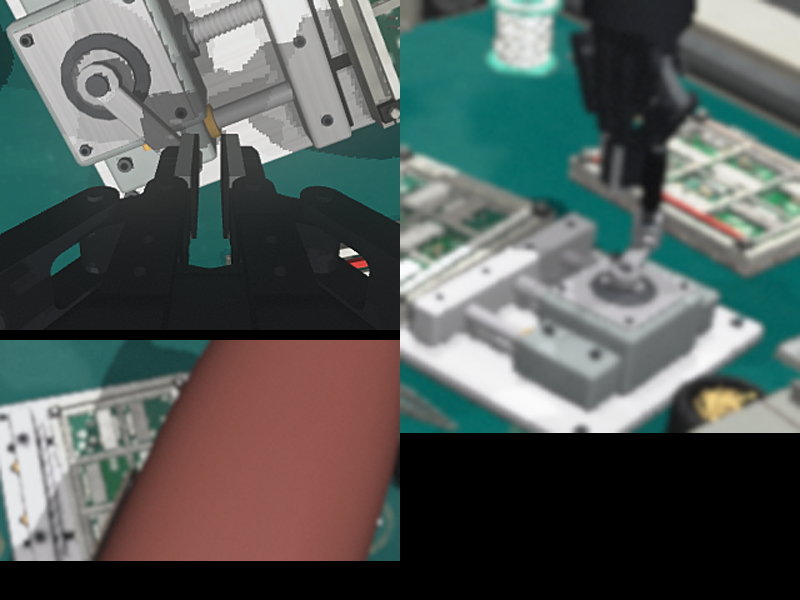

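The handle has rolled out of the pads. The sleeve spins freely, so flat pads can only push it along their normal. The handle is now on the +x side of the left finger, with the crank at roughly φ≈2.2. I'll back off, lift, find the handle by depth, and regrasp with the pads normal to the tangent, turning the tool with the crank.

```bash
python3 -m pendant '[[[0,0,0,4,0,0,10],[0,0,0,0,0,-35,10],[0,0,0,0,0,-35,10],[0,0,0,-25,0,0,100],[0,0,0,-25,0,0,100],[0,0,0,0,0,0,100]]]'
cat >> h.py <<'E'
def cloud(n):
    p,d,m=snap(n); v,u=np.mgrid[:384,:512]; A=rot(m['attitude']).as_matrix()
    P=np.stack([(u-m['cx'])/m['fx']*d,(v-m['cy'])/m['fy']*d,d],-1)@A.T+np.array(m['origin']); return p,d,P
E
python3 - <<'E'
from h import *
p,d,P=cloud('wrist')
g=(d>0)&(np.linalg.norm(P[...,:2]-C,axis=-1)<85)
for a,b in [(72,84),(84,95),(95,110),(110,125),(125,140),(140,149),(149,156)]:
    k=g&(P[...,2]>a)&(P[...,2]<b); 
    if k.sum(): q=P[k]; print(a,b,k.sum(),np.median(q,0).round(1),q.min(0).round(1),q.max(0).round(1))
a=cv2.resize(p,(800,600),interpolation=cv2.INTER_CUBIC); cv2.imwrite('pics/w4.png',a[:,:,::-1])
s=arm.state(); print(s['eef_pos'],s['tcp_rot'],s['joint_pos'].round(2))
E
```

```text
time: 7.8
eef_pos: [704.0, -121.5, 183.8]
tcp_rot: [-0.0, 0.092, 0.996, 0.0]
wrist_force: [-0.5, 0.2, -0.7]
grip_width: 51.6
grasp_force: 0.0
72 84 1472 [ 639.9 -149.3   79.1] [ 616.8 -168.5   72.1] [ 681.2 -118.8   83.4]
84 95 48 [ 668.1 -121.    93. ] [ 663.8 -127.1   84.4] [ 675.2 -118.7   95. ]
95 110 87 [ 668.4 -123.2   96.8] [ 664.1 -132.6   95. ] [ 677.2 -119.3  109.8]
110 125 47 [ 667.6 -123.9  113.6] [ 662.8 -129.5  110. ] [ 677.  -122.4  124.2]
125 140 67 [ 665.6 -124.2  134.5] [ 661.3 -134.8  125.6] [ 675.4 -122.5  140. ]
140 149 276 [ 665.6 -128.4  147.4] [ 661.1 -139.7  140.1] [ 678.4 -123.   149. ]
149 156 419 [ 669.4 -131.6  151.2] [ 661.9 -139.6  149. ] [ 676.8 -124.6  153.6]
[ 702.90455482 -121.14612393  184.10167512] [-6.71366462e-04  9.18085418e-02  9.95776441e-01  1.43596060e-04] [-0.35  0.46  0.43  1.54 -0.   -0.17]
```

```bash
python3 -m pendant '[[[0,0,-8.3,0,0,0,100],[0,0,-8.3,0,0,0,100],[0,0,-8.3,0,0,0,100],[0,0,-8.3,0,0,0,100],[0,0,-8.3,0,0,0,100],[0,0,0,16,4,0,100],[0,0,0,16,4,0,100],[0,0,0,0,0,30,100],[0,0,0,0,0,30,100],[0,0,0,0,0,11,100]]]'
python3 -m pendant '[[[0,0,0,0,0,0,40],[0,0,0,0,0,0,12],[0,0,0,0,0,0,8],[0,0,0,0,0,0,8],[0,0,0,0,0,0,8],[0,0,0,0,0,0,8]]]' 30
python3 -c "
from h import *
crank();print(arm.state()['joint_pos'].round(2))"
```

```text
time: 8.85
eef_pos: [668.9, -129.8, 111.4]
tcp_rot: [-0.002, -0.267, 0.964, 0.001]
wrist_force: [0.3, -0.3, -0.2]
grip_width: 85.6
grasp_force: 0.0
time: 9.45
eef_pos: [672.1, -131.2, 115.5]
tcp_rot: [0.001, -0.267, 0.964, -0.001]
wrist_force: [0.9, -0.8, 5.1]
grip_width: 16.9
grasp_force: 30.1
t 9.45 phi 2.438 r 52.8 z 115.5 Ft -1.17 Fr 0.37 fz 5.07 grip 16.9
[-0.38  0.37  0.19  1.39 -0.   -0.92]
```

```bash
python3 -m pendant '[[[0,0,8,0.5,-7.4,0,8],[0,0,8,0.5,-7.4,0,8],[0,0,8,0.5,-7.4,0,8],[0,0,8,0.5,-7.4,0,8],[0,0,8,0.5,-7.4,0,8]]]'
python3 -c "
from h import *
crank()"
python3 -m pendant '[[[0,0,8,0.5,-7.4,0,8],[0,0,8,0.5,-7.4,0,8],[0,0,8,0.5,-7.4,0,8],[0,0,8,0.5,-7.4,0,8],[0,0,0,0,0,0,8]]]'
python3 - <<'E'
from h import *
crank()
p,d,P=cloud('wrist'); a=cv2.resize(p,(400,300)); t,_,_=snap('top'); b=cv2.resize(t[100:250,180:400],(400,273),interpolation=cv2.INTER_CUBIC)
im=np.zeros((573,400,3),np.uint8); im[:300]=a; im[300:]=b; cv2.imwrite('pics/m5.png',im[:,:,::-1])
E
```

```text
time: 9.95
eef_pos: [679.6, -165.2, 115.5]
tcp_rot: [0.001, 0.081, 0.997, 0.001]
wrist_force: [2.7, 6.6, 5.8]
grip_width: 17.1
grasp_force: 30.7
t 9.95 phi 3.103 r 53.9 z 115.5 Ft 6.96 Fr 1.73 fz 5.85 grip 17.1
time: 10.45
eef_pos: [667.1, -193.4, 115.6]
tcp_rot: [0.002, 0.352, 0.936, 0.0]
wrist_force: [3.8, -0.5, 4.6]
grip_width: 16.9
grasp_force: 30.3
t 10.45 phi 3.68 r 54.5 z 115.6 Ft 2.17 Fr 3.15 fz 4.6 grip 16.9
```

View pics/m5.png

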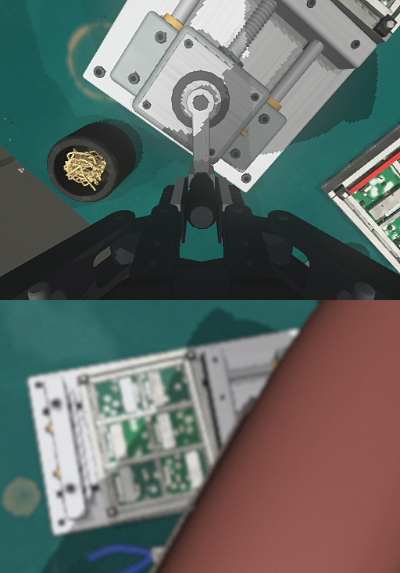

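The sleeve is centred between the pads and the pads are square to the arm. The jaw nears the pallet, so I'll continue in fine steps with a force stop.

```bash
cat >> h.py <<'E'
def check(lim):
    import sys
    crank(); s=arm.state(); q=s['eef_pos'][:2]-C; a=np.arctan2(q[1],q[0]); t=np.array([np.sin(a),-np.cos(a)])
    sys.exit(int(-s['wrist_force'][:2]@t>lim))
E
cat > chk.sh <<'E'
python3 -c "from h import *
check($1)"
E
python3 -m pendant '[[[0,0,4,0.1,-3.8,0,8],[0,0,4,0.1,-3.8,0,8],[0,0,4,0.1,-3.8,0,8],[0,0,4,0.1,-3.8,0,8]]]' >/dev/null; bash chk.sh 9.5 &&
python3 -m pendant '[[[0,0,2,0,-1.9,0,8],[0,0,2,0,-1.9,0,8]]]' >/dev/null && bash chk.sh 9.5 &&
python3 -m pendant '[[[0,0,2,0,-1.9,0,8],[0,0,2,0,-1.9,0,8]]]' >/dev/null && bash chk.sh 9.5 &&
python3 -m pendant '[[[0,0,2,0,-1.9,0,8],[0,0,2,0,-1.9,0,8]]]' >/dev/null && bash chk.sh 9.5 &&
python3 -m pendant '[[[0,0,2,0,-1.9,0,8],[0,0,2,0,-1.9,0,8]]]' >/dev/null && bash chk.sh 9.5
```

```text
t 10.95 phi 3.945 r 54.6 z 115.5 Ft 7.25 Fr 3.18 fz 4.64 grip 17.0
t 11.15 phi 4.016 r 54.7 z 115.5 Ft 7.08 Fr 1.24 fz 4.34 grip 17.0
t 11.35 phi 4.085 r 54.7 z 115.5 Ft 7.72 Fr 1.96 fz 5.04 grip 17.0
t 11.55 phi 4.155 r 54.7 z 115.5 Ft 7.15 Fr 1.01 fz 5.21 grip 17.1
t 11.75 phi 4.224 r 54.7 z 115.5 Ft 6.87 Fr 0.15 fz 5.62 grip 16.9
```

```bash
python3 -m pendant '[[[0,0,2,0,-1.9,0,8],[0,0,2,0,-1.9,0,8]]]' >/dev/null && bash chk.sh 9 &&
python3 -m pendant '[[[0,0,2,0,-1.9,0,8],[0,0,2,0,-1.9,0,8]]]' >/dev/null && bash chk.sh 9 &&
python3 -m pendant '[[[0,0,2,0,-1.9,0,8],[0,0,2,0,-1.9,0,8]]]' >/dev/null && bash chk.sh 9 &&
python3 -m pendant '[[[0,0,2,0,-1.9,0,8],[0,0,2,0,-1.9,0,8]]]' >/dev/null && bash chk.sh 9 &&
python3 -m pendant '[[[0,0,2,0,-1.9,0,8],[0,0,2,0,-1.9,0,8]]]' >/dev/null && bash chk.sh 9 &&
python3 -m pendant '[[[0,0,2,0,-1.9,0,8],[0,0,2,0,-1.9,0,8]]]' >/dev/null && bash chk.sh 9 &&
python3 -m pendant '[[[0,0,2,0,-1.9,0,8],[0,0,2,0,-1.9,0,8]]]' >/dev/null && bash chk.sh 9 &&
python3 -m pendant '[[[0,0,2,0,-1.9,0,8],[0,0,2,0,-1.9,0,8]]]' >/dev/null && bash chk.sh 9 &&
python3 -m pendant '[[[0,0,2,0,-1.9,0,8],[0,0,2,0,-1.9,0,8]]]' >/dev/null && bash chk.sh 9
python3 -c "
from h import *
print(arm.state()['joint_pos'].round(2))"
```

```text
t 11.95 phi 4.294 r 54.8 z 115.5 Ft 7.61 Fr 0.23 fz 4.6 grip 17.5
t 12.15 phi 4.363 r 54.8 z 115.5 Ft 6.8 Fr -0.5 fz 4.81 grip 17.1
t 12.35 phi 4.433 r 54.8 z 115.5 Ft 6.53 Fr -2.38 fz 5.14 grip 17.3
t 12.55 phi 4.502 r 54.8 z 115.5 Ft 7.28 Fr -1.38 fz 5.87 grip 17.3
t 12.75 phi 4.571 r 54.8 z 115.5 Ft 8.08 Fr -2.77 fz 5.97 grip 17.1
t 12.95 phi 4.64 r 54.8 z 115.5 Ft 6.89 Fr -2.82 fz 5.21 grip 17.2
t 13.15 phi 4.708 r 54.8 z 115.5 Ft 6.95 Fr -4.24 fz 5.22 grip 17.0
t 13.35 phi 4.776 r 54.8 z 115.5 Ft 8.06 Fr -4.57 fz 5.08 grip 17.2
t 13.55 phi 4.844 r 54.8 z 115.6 Ft 7.4 Fr -5.02 fz 5.03 grip 17.3
[-0.53  0.24  0.04  1.36  0.    1.37]
```

```bash
python3 -m pendant '[[[0,0,2,0.3,-1.9,0,8],[0,0,2,0.3,-1.9,0,8]]]' >/dev/null && bash chk.sh 9 &&
python3 -m pendant '[[[0,0,2,0.3,-1.9,0,8],[0,0,2,0.3,-1.9,0,8]]]' >/dev/null && bash chk.sh 9 &&
python3 -m pendant '[[[0,0,2,0.3,-1.9,0,8],[0,0,2,0.3,-1.9,0,8]]]' >/dev/null && bash chk.sh 9 &&
python3 -m pendant '[[[0,0,2,0.2,-1.9,0,8],[0,0,2,0.2,-1.9,0,8]]]' >/dev/null && bash chk.sh 9 &&
python3 -m pendant '[[[0,0,2,0.1,-1.9,0,8],[0,0,2,0.1,-1.9,0,8]]]' >/dev/null && bash chk.sh 9 &&
python3 -m pendant '[[[0,0,2,0.1,-1.9,0,8],[0,0,2,0.1,-1.9,0,8]]]' >/dev/null && bash chk.sh 9 &&
python3 -m pendant '[[[0,0,2,0.1,-1.9,0,8],[0,0,2,0.1,-1.9,0,8]]]' >/dev/null && bash chk.sh 9 &&
python3 -m pendant '[[[0,0,2,0.1,-1.9,0,8],[0,0,2,0.1,-1.9,0,8]]]' >/dev/null && bash chk.sh 9 &&
python3 -m pendant '[[[0,0,2,0.1,-1.9,0,8],[0,0,2,0.1,-1.9,0,8]]]' >/dev/null && bash chk.sh 9
```

```text
t 13.75 phi 4.913 r 54.6 z 115.5 Ft 7.07 Fr -2.16 fz 4.49 grip 17.2
t 13.95 phi 4.981 r 54.4 z 115.6 Ft 7.13 Fr -2.33 fz 5.24 grip 17.3
t 14.15 phi 5.049 r 54.2 z 115.6 Ft 6.67 Fr -0.89 fz 4.52 grip 17.1
t 14.35 phi 5.119 r 54.0 z 115.6 Ft 6.9 Fr 0.15 fz 4.46 grip 17.5
t 14.55 phi 5.188 r 53.9 z 115.6 Ft 6.97 Fr -0.78 fz 4.4 grip 17.4
t 14.75 phi 5.259 r 53.7 z 115.6 Ft 7.41 Fr -1.14 fz 3.28 grip 17.3
t 14.95 phi 5.329 r 53.6 z 115.5 Ft 7.71 Fr -1.18 fz 3.58 grip 17.1
t 15.15 phi 5.4 r 53.5 z 115.6 Ft 6.5 Fr -0.78 fz 3.31 grip 17.4
t 15.35 phi 5.471 r 53.3 z 115.5 Ft 7.75 Fr -1.0 fz 3.51 grip 16.8
```

```bash
python3 -m pendant '[[[0,0,2,0,-1.9,0,8],[0,0,2,0.1,-1.9,0,8]]]' >/dev/null && bash chk.sh 9 &&
python3 -m pendant '[[[0,0,2,0,-1.9,0,8],[0,0,2,0.1,-1.9,0,8]]]' >/dev/null && bash chk.sh 9 &&
python3 -m pendant '[[[0,0,2,0,-1.9,0,8],[0,0,2,0.1,-1.9,0,8]]]' >/dev/null && bash chk.sh 9 &&
python3 -m pendant '[[[0,0,2,0,-1.9,0,8],[0,0,2,0.1,-1.9,0,8]]]' >/dev/null && bash chk.sh 9 &&
python3 -m pendant '[[[0,0,2,0,-1.9,0,8],[0,0,2,0.1,-1.9,0,8]]]' >/dev/null && bash chk.sh 9 &&
python3 -m pendant '[[[0,0,2,0,-1.9,0,8],[0,0,2,0.1,-1.9,0,8]]]' >/dev/null && bash chk.sh 9 &&
python3 -m pendant '[[[0,0,2,0,-1.9,0,8],[0,0,2,0.1,-1.9,0,8]]]' >/dev/null && bash chk.sh 9 &&
python3 -m pendant '[[[0,0,2,0,-1.9,0,8],[0,0,2,0.1,-1.9,0,8]]]' >/dev/null && bash chk.sh 9 &&
python3 -m pendant '[[[0,0,2,0,-1.9,0,8],[0,0,2,0.1,-1.9,0,8]]]' >/dev/null && bash chk.sh 9
python3 -c "
from h import *
print(arm.state()['joint_pos'].round(2))"
```

```text
t 15.55 phi 5.541 r 53.2 z 115.6 Ft 6.82 Fr -2.39 fz 4.13 grip 17.0
t 15.75 phi 5.604 r 53.1 z 115.6 Ft 10.78 Fr -2.36 fz 3.28 grip 17.0
[-0.52  0.13 -0.08  1.35 -0.    2.15]
```

The force jumped to 10.8 N, so the pallet is seating. I'll take single small steps now.

```bash
python3 -m pendant '[[[0,0,0.7,0,-0.7,0,8]]]' >/dev/null; bash chk.sh 11.3 && python3 -m pendant '[[[0,0,0.7,0,-0.7,0,8]]]' >/dev/null && bash chk.sh 11.3
```

```text
t 15.85 phi 5.614 r 53.1 z 115.6 Ft 11.06 Fr -2.66 fz 1.38 grip 17.2
t 15.95 phi 5.624 r 53.1 z 115.6 Ft 11.39 Fr -2.26 fz 1.27 grip 17.3
```

```bash
python3 -m pendant '[[[0,0,0,0,0,0,8],[0,0,0,0,0,0,8],[0,0,0,0,0,0,8],[0,0,0,0,0,0,8],[0,0,0,0,0,0,8]]]'; bash chk.sh 20
python3 - <<'E'
from h import *
p,d,P=cloud('wrist'); a=cv2.resize(p,(640,480),interpolation=cv2.INTER_CUBIC)
cv2.imwrite('pics/w6.png',a[:,:,::-1])
g=(d>0)&(np.linalg.norm(P[...,:2]-C,axis=-1)<85)&(P[...,2]>72)&(P[...,2]<84); print(g.sum(), P[g].min(0),P[g].max(0),P[g].mean(0))
E
```

```text
time: 16.45
eef_pos: [579.0, -181.5, 115.6]
tcp_rot: [0.003, 0.975, 0.222, 0.001]
wrist_force: [7.2, -8.4, 2.3]
grip_width: 17.0
grasp_force: 30.2
t 16.45 phi 5.625 r 53.1 z 115.6 Ft 10.77 Fr -2.62 fz 2.28 grip 17.0
2635 [ 573.62176174 -188.2606277    72.952825  ] [ 637.29453503 -148.49765147   83.89614926] [ 609.72308415 -166.91452704   79.40580226]
```

View pics/w6.png

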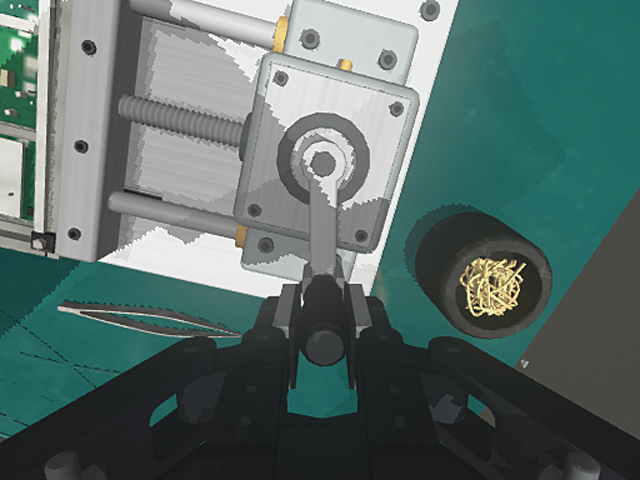

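The jaw bears on the pallet, and the arm is in line with the tool's x axis (image vertical). The static reading agrees with about 25–30 N of clamping. Before folding I'll relax the stored tangential load.

```bash
for i in 1; do python3 -m pendant '[[[0,0,0,0,0.4,0,8],[0,0,0,0,0,0,8]]]' >/dev/null; bash chk.sh 20; python3 -m pendant '[[[0,0,0,0,0.4,0,8],[0,0,0,0,0,0,8]]]'>/dev/null; bash chk.sh 20; done
```

```text
t 16.7 phi 5.624 r 53.1 z 115.5 Ft 9.22 Fr -2.59 fz 1.99 grip 17.0
t 16.9 phi 5.622 r 53.1 z 115.5 Ft 6.55 Fr -2.44 fz 4.24 grip 17.2
```

```bash
python3 -m pendant '[[[0,0,0,0,0.6,0,8],[0,0,0,0,0,0,8]]]' >/dev/null; bash chk.sh 20; python3 -m pendant '[[[0,0,0,5.5,0,0.4,8],[0,0,0,5.4,0,1.2,8],[0,0,0,5.3,0,2,8],[0,0,0,5,0,2.8,8],[0,0,0,0,0,0,8]]]'; bash chk.sh 20 && python3 -m pendant '[[[0,0,0,4.5,0,3.6,8],[0,0,0,3.9,0,4.1,8],[0,0,0,3.2,0,4.8,8],[0,0,0,0,0,0,8]]]'; bash chk.sh 20
```

```text
t 17.1 phi 5.62 r 53.1 z 115.5 Ft 4.07 Fr -1.72 fz 4.48 grip 17.1
time: 17.6
eef_pos: [597.5, -172.9, 108.6]
tcp_rot: [0.002, 0.975, 0.222, -0.0]
wrist_force: [1.2, -5.4, 4.2]
grip_width: 17.6
grasp_force: 32.0
t 17.6 phi 5.602 r 32.7 z 108.6 Ft 5.29 Fr 1.47 fz 4.22 grip 17.6
time: 18.0
eef_pos: [608.8, -167.4, 96.4]
tcp_rot: [0.001, 0.975, 0.223, 0.001]
wrist_force: [4.6, -3.1, 4.7]
grip_width: 17.1
grasp_force: 31.0
t 18.0 phi 5.574 r 20.2 z 96.4 Ft 4.97 Fr -2.45 fz 4.72 grip 17.1
```

```bash
python3 -m pendant '[[[0,0,0,2.5,0,5,8],[0,0,0,1.7,0,5.5,8],[0,0,0,0.5,0,4.5,8],[0,0,0,0,0,0,8]]]'; bash chk.sh 20
python3 - <<'E'
from h import *
p,d,P=cloud('wrist')
s=arm.state();T=rot(s['tcp_rot']); L=T.inv().apply((P.reshape(-1,3)-s['eef_pos'])).reshape(P.shape)
g=(d>0)&(abs(L[...,1])<7)&(L[...,0]<60)&(P[...,2]>83)&(P[...,2]<160)&(d>90)&(np.linalg.norm(P[...,:2]-C,axis=-1)<70)
for a in range(-40,41,5):
    k=g&(L[...,0]>=a)&(L[...,0]<a+5)
    if k.sum()>3: print(a,k.sum(),np.percentile(P[k][:,2],[10,50,90]).round(1),np.median(L[k][:,1]).round(1))
E
```

```text
time: 18.4
eef_pos: [613.9, -165.1, 81.9]
tcp_rot: [0.001, 0.975, 0.223, 0.002]
wrist_force: [7.9, -1.0, 6.1]
grip_width: 17.2
grasp_force: 31.6
t 18.4 phi 5.536 r 14.6 z 81.9 Ft 5.02 Fr -6.15 fz 6.09 grip 17.2
-40 114 [95.2 96.9 98.1] 0.3
-35 59 [102.1 103.8 104.8] -0.2
-30 191 [102.9 105.2 106.4] 0.2
-25 190 [104.6 107.2 108.7] -0.2
-20 179 [107.4 109.8 111.5] -0.2
-15 200 [110.3 112.4 114.1] -0.2
-10 236 [113.1 115.1 116.7] 0.2
-5 259 [115.5 117.5 118.9] -0.2
0 315 [117.7 119.8 121.2] -0.3
5 445 [119.1 120.9 122. ] 0.1
10 672 [115.2 118.4 121. ] 0.1
15 180 [112.1 113.8 115.7] 0.1
```

The depth shows the handle still about 0.4 rad up. I'll release it and press it down from above with shut fingers.

```bash
python3 -m pendant '[[[0,0,0,0,0,0,60],[0,0,0,0,0,0,60],[0,0,0,0,0,0,60],[0,0,0,0,0,-30,60],[0,0,0,0,0,-30,60],[0,0,0,2,0,0,0],[0,0,0,0,0,0,0],[0,0,0,0,0,0,0],[0,0,0,0,0,0,0],[0,0,0,0,0,0,0]]]'; bash chk.sh 20; python3 -m pendant '[[[0,0,0,0,0,10,0],[0,0,0,0,0,10,0],[0,0,0,0,0,7,0],[0,0,0,0,0,0,0]]]'; bash chk.sh 20
```

```text
time: 19.45
eef_pos: [613.0, -163.4, 139.3]
tcp_rot: [-0.001, 0.975, 0.221, -0.001]
wrist_force: [0.5, 0.4, -0.3]
grip_width: -0.2
grasp_force: 0.0
t 19.45 phi 5.669 r 14.6 z 139.3 Ft -0.12 Fr -0.59 fz -0.29 grip -0.2
time: 19.85
eef_pos: [612.7, -163.2, 111.5]
tcp_rot: [-0.001, 0.975, 0.221, -0.001]
wrist_force: [0.4, 0.1, 0.2]
grip_width: 0.2
grasp_force: 0.0
t 19.85 phi 5.688 r 14.8 z 111.5 Ft 0.07 Fr -0.42 fz 0.23 grip 0.2
```

```bash
cat > prof.py <<'E'
from h import *
p,d,P=cloud('wrist')
s=arm.state();T=rot(s['tcp_rot']); L=T.inv().apply((P.reshape(-1,3)-s['eef_pos'])).reshape(P.shape)
g=(d>90)&(abs(L[...,1])<15)&(L[...,0]<60)&(P[...,2]>83)&(P[...,2]<160)&(np.linalg.norm(P[...,:2]-C,axis=-1)<75)
for a in range(-50,41,5):
    k=g&(L[...,0]>=a)&(L[...,0]<a+5)
    if k.sum()>3: print(a,k.sum(),np.percentile(P[k][:,2],[10,50,90]).round(1),np.percentile(L[k][:,1],[2,50,98]).round(1))
E
python3 prof.py
```

```text
-15 43 [147.4 148.4 159.4] [-3.  -0.9  1.7]
-10 209 [147.8 156.8 159.5] [-4.8 -0.9  3.4]
-5 263 [147.9 157.1 159.5] [-4.4 -0.5  3.1]
0 256 [105.6 148.8 158.7] [-3.6  0.3 10.5]
5 1082 [108.9 131.6 148.6] [-13.9  -0.1  12.5]
10 2371 [109.8 143.1 158.2] [-13.2  -0.1  11.9]
15 387 [100.8 105.5 108.4] [-5.1  1.8  8.7]
```

```bash
python3 -m pendant '[[[0,0,0,2,1.5,4,0],[0,0,0,0,0,3,0],[0,0,0,0,0,2,0],[0,0,0,0,0,0,0]]]'; python3 -m pendant '[[[0,0,0,0,0,1.5,0],[0,0,0,0,0,0,0]]]'
```

```text
time: 20.3
eef_pos: [616.0, -164.1, 104.2]
tcp_rot: [0.0, 0.975, 0.221, -0.0]
wrist_force: [-0.9, 0.9, 0.6]
grip_width: -0.5
grasp_force: 0.1
time: 20.5
eef_pos: [616.1, -164.1, 102.9]
tcp_rot: [0.0, 0.975, 0.221, 0.0]
wrist_force: [-0.4, 0.5, 0.3]
grip_width: 0.1
grasp_force: 0.3
```

```bash
for k in 1; do python3 -m pendant '[[[0,0,0,0,0,1.5,0],[0,0,0,0,0,0,0]]]' | sed -n '2p;4p'; python3 -m pendant '[[[0,0,0,0,0,1.5,0],[0,0,0,0,0,0,0]]]'| sed -n '2p;4p';  python3 -m pendant '[[[0,0,0,0,0,1,0],[0,0,0,0,0,0,0]]]'| sed -n '2p;4p'; done
```

```text
eef_pos: [616.1, -164.1, 101.3]
wrist_force: [1.0, 0.5, 0.8]
eef_pos: [616.3, -164.4, 100.6]
wrist_force: [-0.5, 0.0, 4.9]
eef_pos: [616.6, -164.7, 100.3]
wrist_force: [-1.2, -0.5, 8.2]
```

```bash
python3 -m pendant '[[[0,0,0,0,0,-20,0],[0,0,0,0,0,-40,0],[0,0,0,0,0,-40,0],[0,0,0,-30,0,-30,0],[0,0,0,-30,0,0,0],[0,0,0,0,0,0,0]]]'
python3 - <<'E'
from h import *
s=arm.state();T=rot(s['tcp_rot']); p,d,P=cloud('wrist'); np.save('pics/P.npy',P)
L=T.inv().apply((P.reshape(-1,3)-np.r_[C,0])).reshape(P.shape)
g=(d>90)&(abs(L[...,1])<7)&(P[...,2]>75)&(P[...,2]<160)
for a in range(-65,26,6):
    k=g&(L[...,0]>=a)&(L[...,0]<a+6)
    if k.sum()>3: print(a,k.sum(),np.percentile(P[k][:,2],[10,50,90]).round(1),np.median(L[k][:,1]).round(1))
E
```

```text
time: 21.7
eef_pos: [560.3, -191.4, 230.1]
tcp_rot: [0.001, 0.975, 0.22, 0.0]
wrist_force: [0.0, 0.6, -1.3]
grip_width: -0.1
grasp_force: 0.0
-65 25 [78.5 93.4 95.7] -0.0
-59 92 [94.7 96.  97.2] 0.0
-53 108 [81.3 96.  97. ] -0.4
-47 83 [94.9 97.4 99.3] 0.9
-41 101 [95.7 98.4 99.8] 0.1
-35 104 [95.5 98.4 99.6] 0.1
-29 103 [95.5 98.5 99.6] 0.1
-23 118 [ 96.3  98.8 100.1] 0.1
-17 126 [ 96.3  99.3 100.2] 0.1
-11 119 [ 95.7  99.1 100.5] 0.1
-5 116 [ 96.6  98.9 100.2] 0.1
1 110 [79.  96.2 98.9] 0.5
7 39 [78.1 79.  79.9] 1.8
```

```bash
python3 -m pendant '[[[0,0,0,10.4,-40.6,-20,0],[0,0,0,10.4,-40.6,-20,0],[0,0,0,10.4,-40.6,-20,0],[0,0,0,10.4,-40.6,-20,0],[0,0,0,10.4,-40.6,-20,0],[0,0,0,0,0,0,0]]]'
python3 - <<'E'
from h import *
m=cams.camera_model('wrist'); p,d,P=cloud('wrist'); cv2.imwrite('pics/w9.png',p[:,:,::-1])
l=cv2.createLineSegmentDetector().detect(cv2.cvtColor(p,cv2.COLOR_RGB2GRAY))[0][:,0]
yax=np.array([-.21,.978]); xax=np.array([.978,.21]); O=np.array([594,-7.8]); r=[]
for a in l:
    if np.hypot(a[2]-a[0],a[3]-a[1])<45: continue
    w=[world(m,d,a[i],a[i+1],z=31)[:2] for i in (0,2)]
    q=np.array([[(x-O)@xax,(x-O)@yax] for x in w]); e=q[1]-q[0]
    ang=(np.degrees(np.arctan2(e[1],e[0]))+90)%180-90
    if abs(ang)<12 and abs(q[:,0]).max()<110: r.append((q[:,1].mean().round(1),ang.round(2),np.linalg.norm(e).round(0),q[:,0].mean().round(0)))
for x in sorted(r): print(*x)
E
```

```text
time: 22.35
eef_pos: [521.3, 19.9, 332.0]
tcp_rot: [0.0, 0.975, 0.224, 0.002]
wrist_force: [0.5, -0.8, 0.0]
grip_width: 0.5
grasp_force: 0.0
-135.3 -0.45 74.0 -4.0
-126.8 -0.15 89.0 1.0
-39.1 -0.39 120.0 -28.0
-17.2 -0.27 183.0 3.0
-10.6 -0.27 162.0 2.0
-4.9 0.29 109.0 26.0
-1.7 0.64 115.0 18.0
136.3 -0.35 89.0 -17.0
148.9 0.01 112.0 34.0
156.3 -0.05 106.0 -14.0
193.7 -0.21 194.0 1.0
```

```bash
python3 -c "
from h import *
print(arm.close_job())"
```

```text
the job is handed in; nothing more can be done
None
```

The job is handed in. The pallet is clamped against the stop bar with an estimated 25–30 N (from the crank force) and square to the fence within about 0.015 rad, the handle is folded flat, and the arm is clear; the hand-in returned no verdict.

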